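# Snap the shoe-care box lid shut

### The arm

A 6-joint arm with a two-finger parallel gripper is mounted at the origin on the work surface. World frame = base frame: x ahead of the robot, y to its left, z up, the work surface at z = 0. Lengths are in m, angles in rad, forces in N, time in s.
With the tool pointing down it reaches from about 0.35 to 0.875 m from the base axis. Payload 4.2 kg.
Tool frame: the origin (TCP) lies between the finger pads; the fingertips stand 25 mm ahead of it and the grasp point (between the pads) lies 6 mm ahead of it (tips_ahead is the z of the fingertips in the tool frame, in m); z points along the fingers, y is the line along which they close (so a half turn about z gives the same grasp; the last joint's range is limited). The gripper opens to 87 mm and grips with 3 to 60 N. Pads are 19 mm wide; open, the fingers measure 117 mm over their backs; the gripper's body (75 mm by 190 mm) begins 51 mm behind the grasp point.
Start: joints at [-0.98, 0.385, 0.008, 0, -1.194, -0.259], TCP at [0.204, -0.591, 0.248] pointing down, gripper open.
Joint ranges: [-3.14, 3.14], [-1.21, 2.06], [-1.07, 1.41], [-3.16, 2.05], [-2.99, -0.16], [-3.1, 3.1]. Speed limits (rad/s): [2.79, 2.79, 3.14, 3.14, 3.14, 3.14].

### API

Orientations are given as a unit quaternion [x, y, z, w].
In Python, from bench import * gives the robot as it stands. Calls block until the motion is done:
- move_pose(position, orientation): joint-space move of the TCP to a pose.
- servo_line(position, vel=0.15, orientation=None, guard=None): straight line of the TCP; orientation=None keeps the orientation; vel is the mean speed in m/s. With guard (N) it stops when the force on the tool has changed by that much, and returns True; else False.
- set_joints(angles): joint-space move.
- command_gripper(opening, force=None): finger opening in m; force is the grip in N (None keeps the last); returns when the fingers have stopped.
- dwell(seconds).
- ik(position, orientation): joint angles nearest the present ones, or None.
- sense(): the state.
- grab_frame(name): name is "scene" or "top" or "wrist"; returns the picture (384x512x3 uint8, red, green, blue); there is no depth.
- calibration(name): a dict with "fx", "fy", "cx", "cy" (pixels), "xyz" and "orientation" of the camera in the world. Camera axes: x right, y down, z forward; pixel columns grow to the right and rows downward; lengths in m; the calibration is good to about 2 mm. The wrist camera is an equidistant fisheye: a pixel r from the principal point sees the ray r / f radians off the axis. A picture is of the moment at which its call begins: read the wrist's pose just before it. calibration takes no time and is no camera call; for the wrist camera it gives the pose at the moment of the call.
A pose or a line that the arm cannot do raises IKError and nothing moves.
- hand_in(): hands the job in; it is judged then, once.
The state is a dict: "clock": time; "joints": joint angles; "dq": joint speeds; "effort": joint torques, N m; "eef_pos": TCP position; "tool_rot": TCP orientation; "contact_force": force on the tool from outside, world axes, zero at the start; "torque": the same for the moment, N m; "width": finger opening in m; "gripper_force": force on a finger pad.
Only numpy, scipy, OpenCV 4.12 (cv2) and the standard library are available. Lean on these libraries where they do the work, as an engineer would, in place of code of your own. Each camera call takes 0.05 s, during which the arm holds its last target. There are 200 camera calls.

### The job

The lid of the shoe-care box has popped up along all four sides. Press each side of its rim down with your fingertips until it clicks and stays shut, all the way around. Only press: do not pick up, tip or push away the box, and leave the shoe horn, brush, key bowl and doorstop where they lie.

Things in the scene. Friction and masses are not known exactly. Their poses are not given: they have to be found in the camera images.
- shoe_box: Loose snap-lid shoe-care box, 0.9 kg: clear tub, grey lid 150 (own x) x 200 mm (own y), top 78 mm above the cabinet top. Origin: centre of the underside, z up. Lid: four fixed 34 mm square corners, fixed centre panel 82 x 132 mm sunk 2 mm, and between the corners four springy rim sections, 34 mm from panel to outer edge. Popped up, a section's outer edge is 9 mm above the corners; shut, level with them.
- section_near (a joint): Bend of the near rim section (the long side of the lid at the box's own -x; 128 mm long) along its inner edge, rad: 0 = popped up (as at the start), 0.28 = shut, level with the corners. Needs about 7 N straight down at its press point, less towards half way (0.14); past half way it snaps shut by itself and stays; released earlier it springs back up.
- press_near (a point): Press point of the near rim section: top surface, middle of its length at the three shallow thumb ridges, 24 mm out from the bend and 10 mm in from the outer edge. It is 6.6 mm above the level of the lid corners (84.6 mm above the cabinet top) when popped up and level with them (78 mm) when shut. It moves with the section.
- section_far (a joint): Bend of the far rim section (the long side at the box's own +x; 128 mm long) along its inner edge, rad: 0 = popped up (as at the start), 0.28 = shut, level with the corners. Needs about 7 N straight down at its press point, less towards half way (0.14); past half way it snaps shut by itself and stays; released earlier it springs back up.
- press_far (a point): Press point of the far rim section: top surface, middle of its length at the three shallow thumb ridges, 24 mm out from the bend and 10 mm in from the outer edge. It is 6.6 mm above the level of the lid corners (84.6 mm above the cabinet top) when popped up and level with them (78 mm) when shut. It moves with the section.
- section_left (a joint): Bend of the left rim section (the short side at the box's own +y; 78 mm long) along its inner edge, rad: 0 = popped up (as at the start), 0.28 = shut, level with the corners. Needs about 7 N straight down at its press point, less towards half way (0.14); past half way it snaps shut by itself and stays; released earlier it springs back up.
- press_left (a point): Press point of the left rim section: top surface, middle of its length at the three shallow thumb ridges, 24 mm out from the bend and 10 mm in from the outer edge. It is 6.6 mm above the level of the lid corners (84.6 mm above the cabinet top) when popped up and level with them (78 mm) when shut. It moves with the section.
- section_right (a joint): Bend of the right rim section (the short side at the box's own -y; 78 mm long) along its inner edge, rad: 0 = popped up (as at the start), 0.28 = shut, level with the corners. Needs about 7 N straight down at its press point, less towards half way (0.14); past half way it snaps shut by itself and stays; released earlier it springs back up.
- press_right (a point): Press point of the right rim section: top surface, middle of its length at the three shallow thumb ridges, 24 mm out from the bend and 10 mm in from the outer edge. It is 6.6 mm above the level of the lid corners (84.6 mm above the cabinet top) when popped up and level with them (78 mm) when shut. It moves with the section.
- shoe_horn: Bystander: wooden shoe horn lying flat, about 173 x 36 x 9 mm, loose; origin under its middle, long axis x.
- shoe_brush: Bystander: black plastic shoe brush, bristles down, 140 x 42 x 38 mm, loose; origin at the centre of its underside, long axis x.
- key_bowl: Bystander: brushed steel key bowl, 110 mm wide, 42 mm high, loose; origin at the centre of its underside.
- doorstop: Bystander: small grey silicone doorstop, stepped wedge 60 x 36 x 24 mm, loose; origin at the centre of its underside.

How it is judged:
By the outcome, as a careful person would: the job done as asked, in the order asked, and still so for the second after the job is handed in, with the robot touching nothing.
It also fails if it takes over 38 s, if anything falls off the work surface, if the arm or the gripper's body presses on something with over 40 N, if the wrist force passes 120 N, or if a joint passes its speed limit or range.

## Working session

There is one attempt and no reset: what is moved stays moved. The work goes in short steps, each a Python script; the robot and the scene stay as the last script left them, time stands still between calls to the robot, and variables do not carry over. Pictures are saved under pics/ and viewed, at most 10 in all, crops included, and the job is handed in when it is done.

```bash
mkdir -p pics; ls; python3 - <<'E'
from bench import *
import cv2
for n in ("scene","top"):
    cv2.imwrite(f"pics/{n}0.png",grab_frame(n)[:,:,::-1]); print(n,calibration(n))
s=sense();print(s["clock"],s["eef_pos"],s["tool_rot"],s["width"])
E
```

```text
pics
scene {'fx': 355.6152364045226, 'fy': 355.6152364045226, 'cx': 253.00673835298034, 'cy': 185.65486685854748, 'xyz': array([1.04497565, 0.21618169, 0.59155137]), 'orientation': array([ 0.52251736,  0.76649899, -0.30812196, -0.2109876 ])}
top {'fx': 431.1149150409568, 'fy': 431.1149150409568, 'cx': 255.56374906390923, 'cy': 198.4885963217897, 'xyz': array([0.44722641, 0.04398775, 0.91965005]), 'orientation': array([-0.69310689,  0.7150057 , -0.05322033,  0.07441289])}
0.1 [ 0.20348741 -0.59044936  0.24656734] [-1.65077045e-01  9.86280201e-01  9.42467010e-04 -2.12735637e-04] 0.08704282558438961
```

View pics/top0.png

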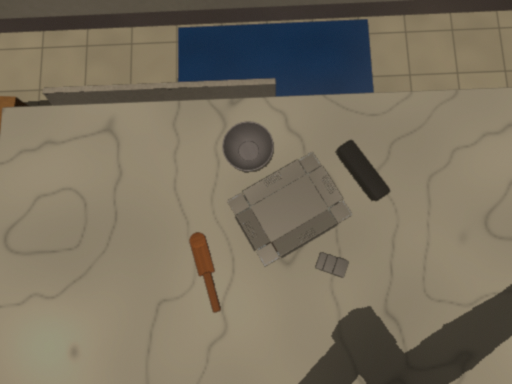

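View pics/scene0.png

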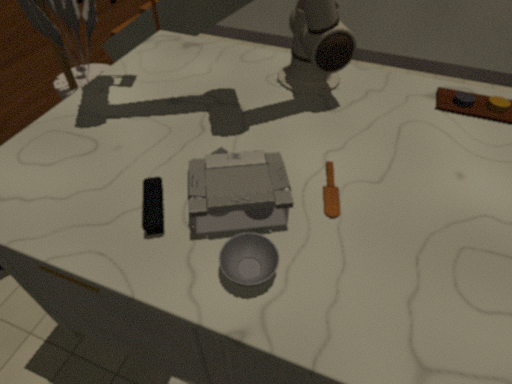

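```bash
python3 - <<'E'
import cv2,numpy as np
i=cv2.imread("pics/top0.png")[140:280,215:365]
i=cv2.convertScaleAbs(cv2.resize(i,None,fx=4,fy=4,interpolation=cv2.INTER_CUBIC),alpha=1.7)
cv2.imwrite("pics/crop.png",i)
E
```

```text
(no output)
```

View pics/crop.png

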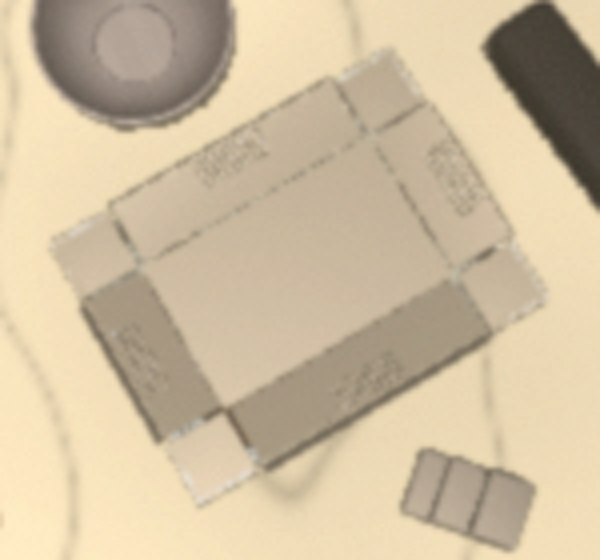

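```bash
cat > h.py <<'E'
import numpy as np, cv2
from scipy.spatial.transform import Rotation as R
from bench import *
def cast(px,cal,z):
    px=np.atleast_2d(px)
    d=np.c_[(px[:,0]-cal["cx"])/cal["fx"],(px[:,1]-cal["cy"])/cal["fy"],np.ones(len(px))]
    d=R.from_quat(cal["orientation"]).apply(d); o=np.array(cal["xyz"])
    return o+d*((z-o[2])/d[:,2])[:,None]
def crop2px(c): return (np.array(c,float)+.5)/4-.5+[215,140]
cal=calibration("top")
# top, right, bottom, left lid corners; own frame: far-right, near-right, near-left... 
C=cast(crop2px([(392,48),(547,298),(200,505),(50,245)]),cal,.078)[:,:2]
ctr=C.mean(0)
u=(C[3]+C[2]-C[0]-C[1]); u/=np.linalg.norm(u)      # own +y (long axis, to the left)
v=(C[0]+C[3]-C[1]-C[2]); v/=np.linalg.norm(v)
v=v-0.5*(u@v)*u; u=u-0.5*(u@v)*v; v/=np.linalg.norm(v); u/=np.linalg.norm(u)
P={"far":ctr+.065*v,"near":ctr-.065*v,"left":ctr+.09*u,"right":ctr-.09*u}
def quat(side):
    y=u if side in("far","near") else v   # finger line along the section
    ang=np.arctan2(y[1],y[0]); best=None
    for a in (ang,ang+np.pi):
        yy=np.array([np.cos(a),np.sin(a),0]);z=np.array([0,0,-1.]);x=np.cross(yy,z)
        q=R.from_matrix(np.c_[x,yy,z]).as_quat()
        j=ik([*P[side],.15],q)
        if j is not None:
            c=np.abs(np.array(j)-sense()["joints"]).max()
            if best is None or c<best[0]: best=(c,q)
    return best[1]
def press(side):
    q=quat(side); p=P[side]
    move_pose([*p,.025+.105],q)
    f0=sense()["contact_force"][2]
    g=servo_line([*p,.025+.0765],vel=.025,guard=18)
    s=sense();print(side,"guard",g,"tip z",s["eef_pos"][2]-.025,"dF",s["contact_force"]-[0,0,f0],s["clock"])
    servo_line([*p,.025+.105],vel=.1)
E
python3 - <<'E'
from h import *
print(C.round(4),ctr,u,v,{k:x.round(3) for k,x in P.items()})
print([np.linalg.norm(C[i]-C[i-1]).round(4) for i in range(4)])
rid=cast(crop2px([(232,157),(367,383),(143,358),(455,178)]),cal,.0846)[:,:2]
print("ridge diff",rid-np.array([P[k] for k in("far","near","left","right")]))
for k in P: print(k,quat(k))
E
```

```text
[[ 0.6936 -0.0506]
 [ 0.564  -0.1196]
 [ 0.4688  0.0534]
 [ 0.5986  0.1238]] [0.58121459 0.00174089] [-0.47845916  0.87810981] [0.87904008 0.47674787] {'far': array([0.638, 0.033]), 'near': array([ 0.524, -0.029]), 'left': array([0.538, 0.081]), 'right': array([ 0.624, -0.077])}
[np.float64(0.1986), np.float64(0.1468), np.float64(0.1974), np.float64(0.1477)]
ridge diff [[ 2.80272468e-04 -7.29954877e-04]
 [ 4.07159250e-04  6.82215940e-05]
 [ 1.88181597e-03 -2.01369097e-03]
 [-1.54908213e-04 -5.93142232e-05]]
far [-0.24687061  0.96904845  0.          0.        ]
near [-0.24687061  0.96904845  0.          0.        ]
left [ 0.85928688 -0.51149395  0.          0.        ]
right [ 0.85928688 -0.51149395  0.          0.        ]
```

```bash
python3 - <<'E'
from h import *
command_gripper(0.0,10)
q=quat("near"); move_pose([*P["near"],.2],q)
press("near")
move_pose([*P["near"],.2],q)
c=calibration("wrist"); cv2.imwrite("pics/w1.png",grab_frame("wrist")[:,:,::-1])
print(sense()["clock"],sense()["width"])
E
```

```text
near guard False tip z 0.07821016485194518 dF [-4.86247424  0.55449268 12.4056264 ] 5.6083
6.475 0.0004096402820433758
```

View pics/w1.png

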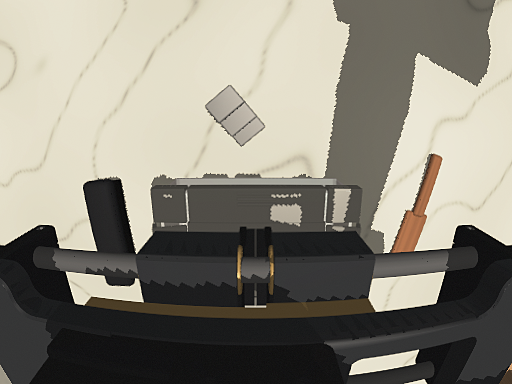

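The wrist view shows the near section level with its corners: the edge is one straight line, columns 150–362 at row ~180. The tip stopped at 78.2 mm with 12 N, so it is shut. I'll press the other three sides.

```bash
python3 - <<'E'
from h import *
for s in("right","far","left"): press(s)
p=sense()["eef_pos"]; servo_line([*P["left"],.2],vel=.2)
set_joints([-0.98,0.385,0.008,0,-1.194,-0.259])
cv2.imwrite("pics/scene2.png",grab_frame("scene")[:,:,::-1])
t=grab_frame("top")[:,:,::-1];cv2.imwrite("pics/top2.png",t)
print(sense()["clock"])
a=cv2.resize(t[140:280,215:365],None,fx=2.6,fy=2.6,interpolation=cv2.INTER_CUBIC)
b=cv2.resize(cv2.imread("pics/scene2.png")[140:280,175:325],None,fx=2.6,fy=2.6,interpolation=cv2.INTER_CUBIC)
cv2.imwrite("pics/ab.png",cv2.convertScaleAbs(np.hstack([a,b]),alpha=1.7))
E
```

```text
right guard False tip z 0.0782214255897756 dF [-3.84429925  0.92234401  8.89504049] 9.075
far guard False tip z 0.07830975693323747 dF [-3.80564516  1.28417043 10.71783151] 12.0667
left guard False tip z 0.07818899909668389 dF [-4.78827947 -0.22385382 11.06691963] 15.075
18.7667
```

View pics/ab.png

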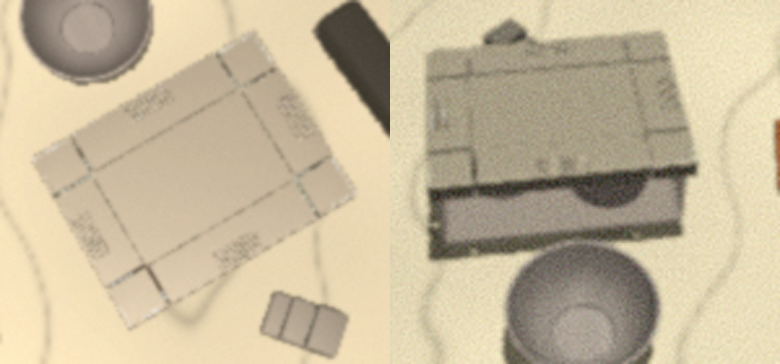

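Both views show all four sections flush with the corners and evenly shaded. The box corners in the top view, at crop (255,32), (355,190), (130,327) and (33,158), have not moved. I'm handing in.

```bash
python3 -c "
from bench import *
print(hand_in())"
```

```text
the job is handed in; nothing more can be done
None
```

All four sides of the lid are pressed shut and stayed flush in the last pictures, the box shows no movement in the top view, and I touched nothing else; I handed in at about 19 s, and no verdict was returned.

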